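Load a bone vibrator on the ratchet calibration stand

ROBOT

A 7-joint arm with a two-finger parallel gripper is mounted at the origin on the work surface. World frame = base frame: x ahead of the robot, y to its left, z up, the work surface at z = 0. Lengths are in m, angles in rad, forces in N, time in s.
With the tool pointing down it reaches from about 0.425 to 1.025 m from the base axis. Payload 9.4 kg.
Tool frame: the origin (TCP) lies on the mounting face of the last link; the fingertips stand 186 mm ahead of it and the grasp point (between the pads) lies 167 mm ahead of it; z points along the fingers, y is the direction in which the jaws open and shut (so a half turn about z gives the same grasp; the last joint's range is limited). The gripper opens to 93 mm and grips with 3 to 60 N. Pads are 15 mm wide; open, the fingers measure 128 mm over their backs; the gripper's body (75 mm by 188 mm) begins 65 mm behind the grasp point.
Start: joints at [-1.262, 0.599, -0.003, 1.599, 0.002, 0.943, -0.08], TCP at [0.273, 0.672, 0.405] pointing down, gripper open.
Joint ranges: [-2.57, 2.57], [-0.35, 1.97], [-1.29, 1.29], [0.11, 2.56], [-1.05, 4.19], [0.11, 1.86], [-2.63, 2.63]. Speed limits (rad/s): [2.22, 2.22, 3.01, 3.01, 3.14, 3.14, 3.14].

INTERFACE

Orientations are given as a unit quaternion [w, x, y, z].
In Python, from workcell import robot gives the robot as it stands.
- The arm moves only by the shell command python3 -m jog 'ROWS' [OPENING] [FORCE]. ROWS is JSON, a list of rows, each an object with "offset": the shift along the world's x, y, z in m, a list of three; "turn": the turn, a rotation vector about the world's x, y, z in rad, a list of three. A call has 1 to 5 rows; each row is the pose to reach, as a shift and turn from the pose commanded when the call began; what a row does not reach only later rows make up. A row lasts 1/12 s, in which the tool goes at most 41.7 mm and 7.16 degrees, less where a joint would pass 70% of its speed; a pose out of reach is approached as far as the arm can. A call with a gripper value outside its range is refused whole. OPENING is the closure, from -1 (fully open) to 1 (shut), set as the call begins (- or left out, the last holds). The fingers move at their own pace and stop on an object; FORCE is the grip in N (left out, the last holds). Time passes only in rows, so rows that repeat a pose let the fingers close. It gives the time, the measured TCP pose, the force and the opening at its end, in the units of the state.
- robot.state(): the state, without advancing time (a new reading comes with each control period).
- robot.grab_frame(name): name is "scene" or "top" or "wrist"; returns a dict with "frame" (400x640x3 uint8, blue, green, red), "vertical_fov" (degrees; the focal length in pixels is half the picture's height over the tangent of half this angle, whatever the lens; pixels are square), "cx", "cy" (the principal point, pixels), "R" (3x3) and "t" (3): a world point X has camera coordinates R X + t. Camera axes: x right, y down, z forward; pixel columns grow to the right and rows downward; lengths in m; the calibration is good to about 2 mm. A picture is of the moment at which its call begins. There is no depth.
- robot.close_job(): hands the job in, once; it reports no verdict.
The state is a dict: "t": time; "q": joint angles; "joint_vel": joint speeds; "joint_efforts": joint torques, N m; "eef_pos": TCP position; "orientation": TCP orientation; "ft_force": force on the tool from outside, world axes, zero at the start; "wrist_torque": the same for the moment, N m; "gripper_width": finger opening in m.
Only numpy, scipy, OpenCV 4.12 (cv2) and the standard library are available. Lean on these libraries where they do the work, as an engineer would, in place of code of your own. Each camera call takes 0.05 s, during which the arm holds its last target.

TASK

Set the small black bone vibrator upright on the narrow rest of the ratchet stand, between the ram and the anvil, with its round disc towards the anvil, and let go of it. Then pump the stand's spring-return lever, one tooth to each full stroke, until the ram's sprung nose presses the vibrator firmly against the anvil: the nose's spring must be well engaged but the nose not pushed all the way in. Leave the vibrator clamped there, and leave the little jar and the tuning fork where they are.

Things in the scene. Friction and masses are not known exactly. Their poses are not given: they have to be found in the camera images.
- vibrator: bone vibrator, loose, 30 g: a black block 32 (x) by 18 (y) by 20 (z) mm with a grey round disc, 16 mm across, standing 3 mm proud of its +y face, and a tiny steel plate on top. Origin: centre of its underside; z up. It stands upright on the table at the start.
- vibrator_disc (a point): centre of the outer face of the vibrator's disc: 12 mm to +y of, and 10 mm above, the vibrator's origin. Axes as the vibrator.
- anvil: fixed upright aluminium anvil with a 28 x 28 mm dark rubber pad; 28 mm wide (x), top 20 mm above its origin. Origin: on the pad's face, 50 mm above the table, level with the middle of a vibrator on the rest. +y is level and points into the anvil, away from the ram: the way the ram advances and the lever is pushed. Its place along the stand differs by up to 8 mm.
- lever_grip (a point): centre of the lever's black crossbar: 16 mm thick, 64 mm long, level, along the anvil's x, about 157 mm above the table on a steel stem, on the stand's centre line. Push it towards +y, e.g. with shut fingertips from its -y side, tips about 20 mm below its centre; the space behind it is clear at that height. Then let it come back.
- lever (a joint): lever angle, rad: 0 at rest, stop at 0.27 (38 mm at the bar); spring return. Past 0.24 the ram gains one 8 mm tooth; less may gain none. Let it back under 0.02 each time. At 0.255 the bar pushes back with about 5 N, alike each stroke, until the nose meets the vibrator (after 3 to 7 strokes), then about 1.7 N more per tooth. After the stroke in which it has first risen by over 1.2 N, one more.
- specula_jar: small jar, 40 mm across, 60 mm tall, bystander. Origin: centre of underside.
- tuning_fork: steel tuning fork lying flat, about 190 mm long, 8 mm high, bystander. Origin: near its middle.
- rest_end (a point): middle of the ram-side edge of the rest's top, 40 mm above the table (10 mm below the anvil's origin). The rest is an aluminium block 24 mm wide (along the anvil's x), running level from here to the anvil's pad (58 to 66 mm); both sides are open and clear down to the 12 mm base plate, so fingers closing along x can straddle it.
- stand: the fixed ratchet stand, origin near its middle under the base, axes as the anvil's. A toothed ram runs between white cheeks towards +y, its nose (dark plate 24 wide, 19 mm high) over the rest; at the start the nose's face is 38 to 66 mm from the pad. The nose is sprung: 1.5 N to start it, then 0.5 N per mm, 20 mm of travel. A holding pawl keeps each tooth gained; it cannot be backed off.
Mind the look-alikes: they are no part of the job. Several things have the shape of the vibrator; the one meant has the colours described above.

How it is judged:
By the outcome, as a careful person would: the job done as asked, in the order asked, and still so for the second after the job is handed in, with the robot touching nothing.
It also fails if it takes over 61 s, if anything falls off the work surface, if the arm or the gripper's body presses on something with over 40 N, if the wrist force passes 120 N, or if a joint passes its speed limit or range.

## Working session

There is one attempt and no reset: what is moved stays moved. The work goes in short steps, Python scripts to look and compute and a shell command to move; the robot and the scene stay as the last step left them, time stands still between calls to the robot, and variables do not carry over. Pictures are saved under pics/ and viewed, and the job is handed in when it is done.

```bash
mkdir -p pics; ls; cat > h.py <<'E'
import numpy as np, cv2, pickle
from workcell import robot
def grab(n,fn):
    f=robot.grab_frame(n); cv2.imwrite(f'pics/{fn}.png',f['frame']); pickle.dump(f,open(f'pics/{fn}.pkl','wb')); return f
def load(fn): return pickle.load(open(f'pics/{fn}.pkl','rb'))
def ray(f,uv):
    H=f['frame'].shape[0]; fl=H/2/np.tan(np.radians(f['vertical_fov'])/2)
    d=np.array([(uv[0]-f['cx'])/fl,(uv[1]-f['cy'])/fl,1.]); R=np.array(f['R']);t=np.array(f['t'])
    return -R.T@t, R.T@d
def plane(f,uv,z):
    c,d=ray(f,uv); return c+d*(z-c[2])/d[2]
def tri(*a):
    A=np.zeros((3,3));b=np.zeros(3)
    L=[ray(f,uv) for f,uv in a]
    for c,d in L:
        d=d/np.linalg.norm(d);P=np.eye(3)-np.outer(d,d);A+=P;b+=P@c
    X=np.linalg.solve(A,b)
    r=[np.linalg.norm(np.cross(X-c,d/np.linalg.norm(d))) for c,d in L]
    return X,r
def proj(f,X):
    H=f['frame'].shape[0]; fl=H/2/np.tan(np.radians(f['vertical_fov'])/2)
    p=np.array(f['R'])@np.array(X)+np.array(f['t']); return np.array([f['cx']+fl*p[0]/p[2],f['cy']+fl*p[1]/p[2]])
E
python3 - <<'E'
from h import *
for n in ['scene','top','wrist']:
    f=grab(n,n+'0'); print(n,f['vertical_fov'],f['cx'],f['cy'],f['frame'].shape,(-np.array(f['R']).T@np.array(f['t'])).round(3), np.array(f['R']).round(2).tolist())
s=robot.state(); print({k:np.round(v,3) for k,v in s.items()})
E
```

```text
pics
scene 44.73510713413684 308.44960960445354 201.9356566051496 (400, 640, 3) [ 0.922 -0.51   0.965] [[0.82, 0.57, 0.0], [0.47, -0.69, -0.55], [-0.31, 0.46, -0.83]]
top 54.299738888488235 322.9045836344231 195.3434811206806 (400, 640, 3) [ 0.47  -0.056  0.911] [[-0.01, -1.0, -0.04], [-0.99, 0.02, -0.17], [0.17, 0.04, -0.98]]
wrist 62.72530823501326 318.26489165081585 203.67269803323802 (400, 640, 3) [0.193 0.705 0.384] [[0.38, 0.93, -0.0], [0.88, -0.36, 0.3], [0.28, -0.12, -0.95]]
{'t': np.float64(0.15), 'q': array([-1.262,  0.6  , -0.003,  1.6  ,  0.002,  0.943, -0.08 ]), 'joint_vel': array([ 0.001, -0.003,  0.001, -0.002,  0.001, -0.   ,  0.001]), 'joint_efforts': array([ 1.0000e-03, -7.6558e+01,  1.4980e+00, -2.5257e+01, -5.2000e-02,
        1.5000e-02,  0.0000e+00]), 'eef_pos': array([0.273, 0.672, 0.404]), 'orientation': array([-0.   ,  0.192,  0.981, -0.001]), 'ft_force': array([-0.203,  0.393,  0.533]), 'wrist_torque': array([ 0.05 ,  0.033, -0.046]), 'gripper_width': np.float64(0.093)}
```

View pics/scene0.png

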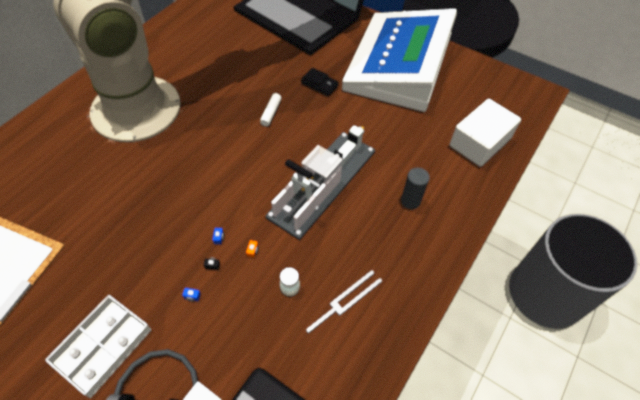

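View pics/top0.png

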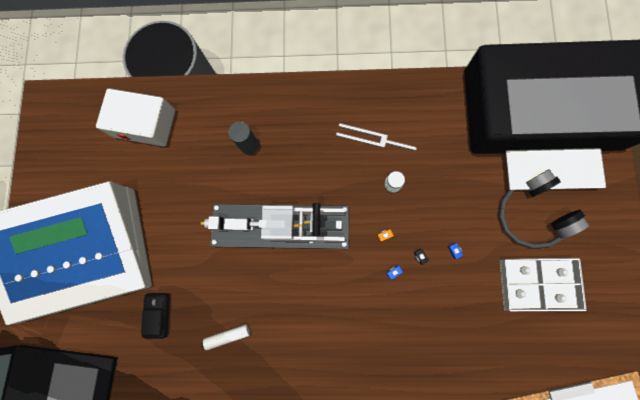

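View pics/wrist0.png

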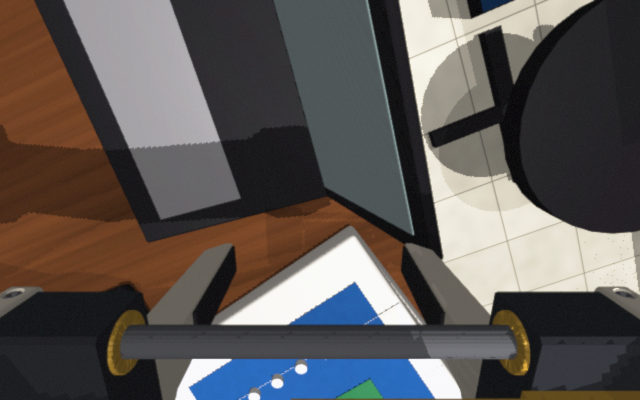

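```bash
python3 - <<'E'
from h import *
t=load('top0')['frame'];s=load('scene0')['frame']
a=cv2.resize(t[185:290,190:480],None,fx=2.7,fy=2.7,interpolation=cv2.INTER_CUBIC)
cv2.imwrite('pics/tz.png',a); 
b=cv2.resize(s[110:310,170:390],None,fx=3,fy=3,interpolation=cv2.INTER_CUBIC); cv2.imwrite('pics/sz.png',b)
print(a.shape,b.shape)
ft,fs=load('top0'),load('scene0')
X,r=tri((ft,(421,257)),(fs,(212,264)));print(X.round(4),r)
X,r=tri((ft,(316,220)),(fs,(305,169)));print('bar',X.round(4),r)
print('jar',tri((ft,(396,179)),(fs,(289,275))))
E
```

```text
(284, 783, 3) (600, 660, 3)
[ 0.4817 -0.2409  0.0082] [np.float64(0.0017704804680031547), np.float64(0.0017704804680032276)]
bar [ 0.5589 -0.0073  0.1519] [np.float64(0.008010234317825347), np.float64(0.00801023431782546)]
jar (array([ 0.65150902, -0.18530241,  0.06148624]), [np.float64(0.0008395614510226466), np.float64(0.0008395614510227109)])
```

View pics/tz.png

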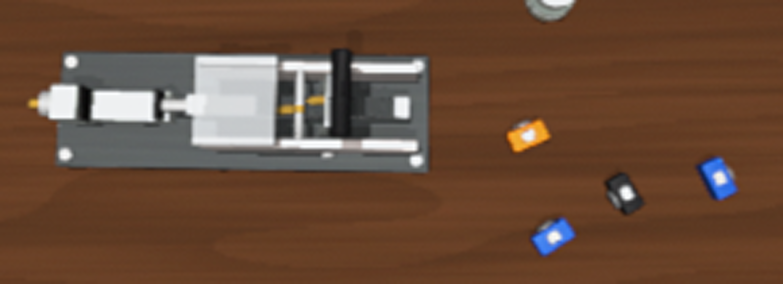

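View pics/sz.png

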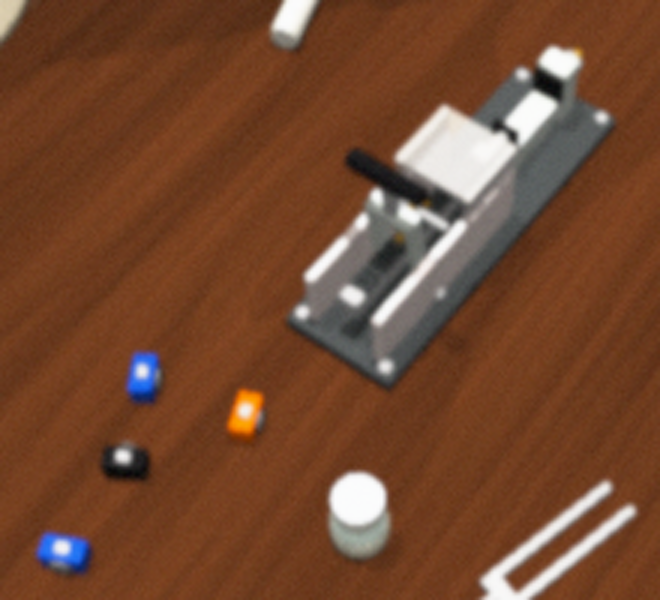

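The black vibrator is at about top pixel (421,257) and scene pixel (212,264). Its disc faces roughly (-0.5, 0.85) in world axes. The bar is near top pixel (316,220) and the anvil pad near top pixel (248,223). Next I move the wrist camera over the vibrator.

```bash
python3 -m jog '[{"offset":[0.022,-0.034,0],"turn":[0,0,-0.06]},{"offset":[0.044,-0.068,0],"turn":[0,0,-0.12]},{"offset":[0.066,-0.102,0],"turn":[0,0,-0.18]},{"offset":[0.088,-0.136,0],"turn":[0,0,-0.24]},{"offset":[0.11,-0.17,0],"turn":[0,0,-0.30]}]'
python3 -m jog '[{"offset":[0.022,-0.034,0],"turn":[0,0,-0.08]},{"offset":[0.044,-0.068,0],"turn":[0,0,-0.16]},{"offset":[0.066,-0.102,0],"turn":[0,0,-0.24]},{"offset":[0.088,-0.136,0],"turn":[0,0,-0.3]},{"offset":[0.11,-0.17,0],"turn":[0,0,-0.36]}]'
```

```text
t: 0.57
eef_pos: [0.3834, 0.5, 0.4046]
orientation: [0.0, 0.337, 0.941, -0.0]
ft_force: [0.7, 1.8, 0.4]
gripper_width: 0.0929
t: 0.98
eef_pos: [0.4935, 0.3299, 0.4047]
orientation: [0.0, 0.501, 0.866, -0.0]
ft_force: [0.2, 0.4, 0.1]
gripper_width: 0.093
```

```bash
python3 -m jog '[{"offset":[0.01,-0.04,0],"turn":[0,0,-0.1]},{"offset":[0.02,-0.08,0],"turn":[0,0,-0.2]},{"offset":[0.03,-0.12,0],"turn":[0,0,-0.3]},{"offset":[0.04,-0.16,0],"turn":[0,0,-0.4]},{"offset":[0.05,-0.20,0],"turn":[0,0,-0.5]}]'
python3 -c "from h import *;grab('wrist','w1')"
python3 -m jog '[{"offset":[0,-0.025,0],"turn":[0,0,0]},{"offset":[0,-0.05,0],"turn":[0,0,0]},{"offset":[0,-0.08,0],"turn":[0,0,0]},{"offset":[0,-0.1,0],"turn":[0,0,0]},{"offset":[0,-0.1,0],"turn":[0,0,0]}]'
python3 -c "from h import *;grab('wrist','w2')"
```

```text
t: 1.4
eef_pos: [0.5429, 0.1297, 0.4048]
orientation: [-0.0, 0.7, 0.714, 0.0]
ft_force: [0.6, -0.1, -0.5]
gripper_width: 0.093
t: 1.87
eef_pos: [0.5425, 0.0274, 0.4049]
orientation: [0.001, 0.7, 0.714, -0.001]
ft_force: [-0.5, -1.5, 0.2]
gripper_width: 0.093
```

View pics/w1.png

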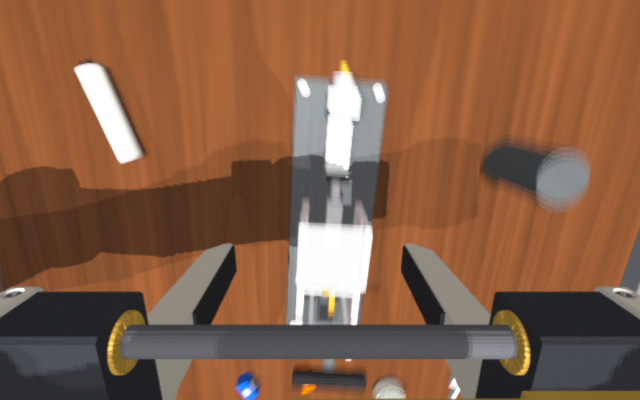

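View pics/w2.png

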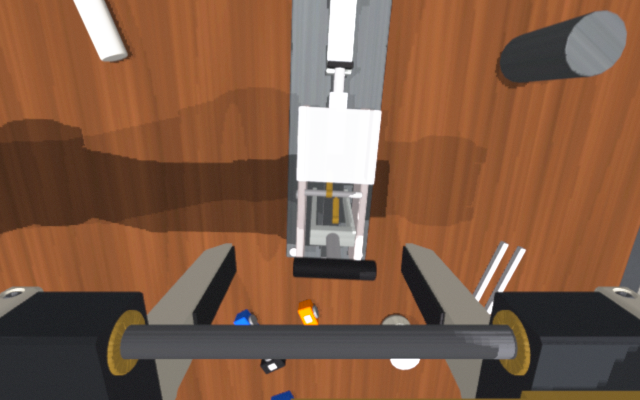

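```bash
python3 - <<'E'
from h import *
a=load('w1')['frame'][50:220,280:400];b=load('w2')['frame'][0:130,280:400]
cv2.imwrite('pics/w1z.png',cv2.resize(a,None,fx=3.5,fy=3.5,interpolation=cv2.INTER_CUBIC))
cv2.imwrite('pics/w2z.png',cv2.resize(b,None,fx=4,fy=4,interpolation=cv2.INTER_CUBIC))
E
```

```text
(no output)
```

View pics/w1z.png

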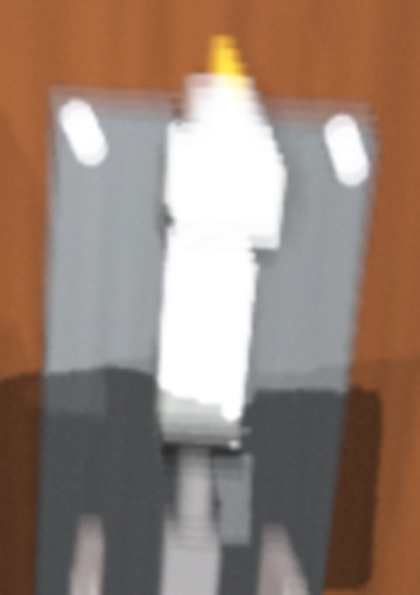

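View pics/w2z.png

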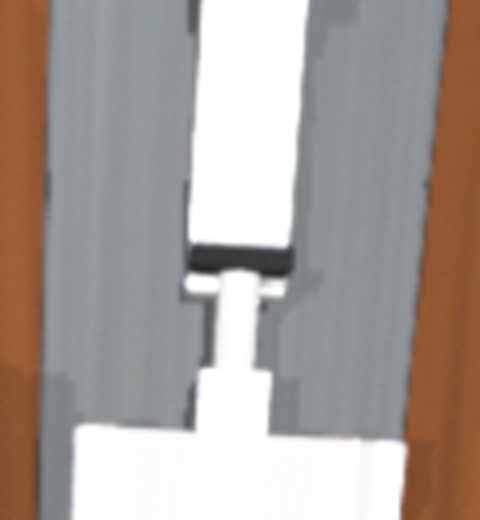

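```bash
python3 -m jog '[{"offset":[-0.01,-0.04,0],"turn":[0,0,0.1]},{"offset":[-0.02,-0.08,0],"turn":[0,0,0.2]},{"offset":[-0.03,-0.12,0],"turn":[0,0,0.3]},{"offset":[-0.04,-0.16,0],"turn":[0,0,0.4]},{"offset":[-0.05,-0.20,0],"turn":[0,0,0.5]}]'
python3 -m jog '[{"offset":[0,-0.03,-0.015],"turn":[0,0,0]},{"offset":[-0.01,-0.06,-0.03],"turn":[0,0,0]},{"offset":[-0.01,-0.067,-0.04],"turn":[0,0,0]},{"offset":[-0.01,-0.067,-0.04],"turn":[0,0,0]},{"offset":[-0.01,-0.067,-0.04],"turn":[0,0,0]}]'
python3 -c "from h import *;grab('wrist','w3')"

```

```text
t: 2.33
eef_pos: [0.4927, -0.1684, 0.4047]
orientation: [-0.0, 0.496, 0.868, 0.0]
ft_force: [1.0, 0.2, 0.1]
gripper_width: 0.0932
t: 2.75
eef_pos: [0.4834, -0.2341, 0.3642]
orientation: [-0.001, 0.499, 0.867, 0.0]
ft_force: [1.1, 0.7, 0.2]
gripper_width: 0.0932
```

View pics/w3.png

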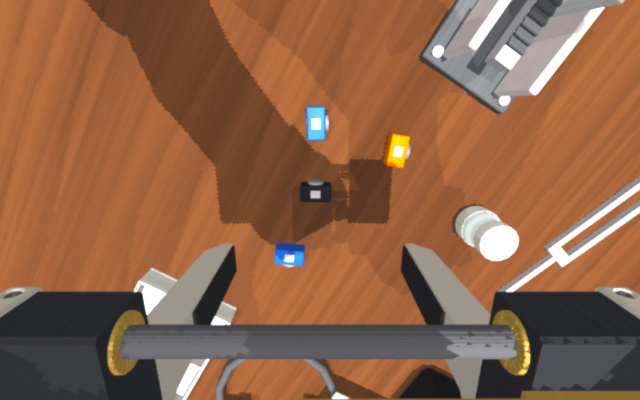

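```bash
python3 - <<'E'
from h import *
f=load('w3');im=f['frame']
c=im[160:225,275:355]; cv2.imwrite('pics/w3z.png',cv2.resize(c,None,fx=8,fy=8,interpolation=cv2.INTER_CUBIC))
g=im.max(2); m=np.zeros_like(g); m[165:220,285:345]=(g[165:220,285:345]<38)*255
cn,_=cv2.findContours(m,0,2); k=max(cn,key=cv2.contourArea); print(cv2.minAreaRect(k),cv2.boundingRect(k))
w=np.zeros_like(g); w[185:207,300:330]=(im.min(2)[185:207,300:330]>150)
M=cv2.moments(w,True);p=(M['m10']/M['m00'],M['m01']/M['m00']);print('plate',p)
t=load('top0');tt=t['frame']; w=np.zeros(tt.shape[:2],np.uint8); w[250:265,414:430]=tt.min(2)[250:265,414:430]>150
M=cv2.moments(w,True);pt=(M['m10']/M['m00'],M['m01']/M['m00']);print('plate top',pt)
s=load('scene0');ss=s['frame']; w=np.zeros(ss.shape[:2],np.uint8); w[256:272,204:222]=ss.min(2)[256:272,204:222]>120
M=cv2.moments(w,True);ps=(M['m10']/M['m00'],M['m01']/M['m00']);print('plate scene',ps)
print(tri((f,p),(t,pt),(s,ps)),tri((f,p),(t,pt)),tri((f,p),(s,ps)))
for q in [(300,200),(331,200),(300,183),(331,183),p]: print(q,plane(f,q,0.02).round(4))
E
```

```text
((326.0, 184.5), (3.0, 6.0), 90.0) (323, 183, 7, 4)
plate (315.0, 194.0)
plate top (421.63157894736844, 256.05263157894734)
plate scene (210.55555555555554, 261.7037037037037)
(array([ 0.4825596 , -0.2409315 ,  0.02072882]), [np.float64(0.0001297915073754625), np.float64(0.0002422338862841029), np.float64(0.00011308730523700506)]) (array([ 0.4823988 , -0.24059598,  0.02235213]), [np.float64(0.00015652383704720772), np.float64(0.00015652383704717595)]) (array([ 0.48265821, -0.24086081,  0.0207175 ]), [np.float64(8.26998261096062e-06), np.float64(8.269982611039166e-06)])
(300, 200) [ 0.4726 -0.2544  0.02  ]
(331, 200) [ 0.5002 -0.2383  0.02  ]
(300, 183) [ 0.4638 -0.2386  0.02  ]
(331, 183) [ 0.491  -0.2228  0.02  ]
(315.0, 194.0) [ 0.4828 -0.241   0.02  ]
```

View pics/w3z.png

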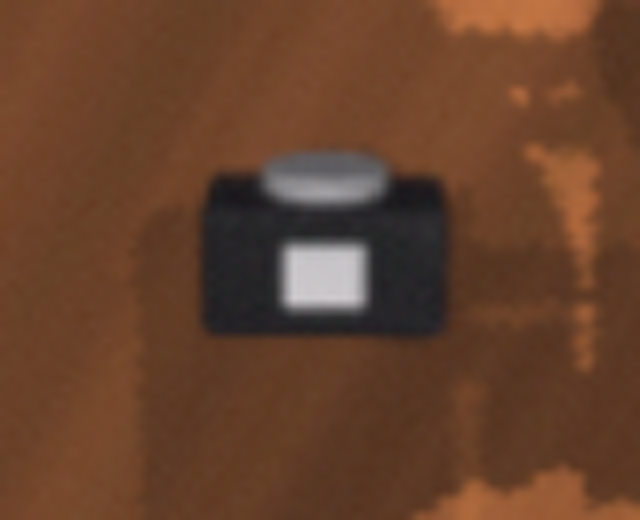

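```bash
python3 -m jog '[{"offset":[-0.001,-0.006,-0.035],"turn":[0,0,0]},{"offset":[-0.001,-0.006,-0.07],"turn":[0,0,0]},{"offset":[-0.001,-0.006,-0.105],"turn":[0,0,0]},{"offset":[-0.001,-0.006,-0.14],"turn":[0,0,0]},{"offset":[-0.001,-0.006,-0.15],"turn":[0,0,0]}]'
python3 -m jog '[{"offset":[0,0,-0.012],"turn":[0,0,0]},{"offset":[0,0,-0.022],"turn":[0,0,0]},{"offset":[0,0,-0.025],"turn":[0,0,0]},{"offset":[0,0,-0.025],"turn":[0,0,0]},{"offset":[0,0,-0.025],"turn":[0,0,0]}]'
python3 -m jog '[{"offset":[0,0,0],"turn":[0,0,0]},{"offset":[0,0,0],"turn":[0,0,0]},{"offset":[0,0,0],"turn":[0,0,0]},{"offset":[0,0,0],"turn":[0,0,0]},{"offset":[0,0,0],"turn":[0,0,0]}]' 1 15
```

```text
t: 3.22
eef_pos: [0.4823, -0.2387, 0.2116]
orientation: [-0.002, 0.498, 0.867, 0.0]
ft_force: [-0.4, -0.2, 0.3]
gripper_width: 0.0929
t: 3.63
eef_pos: [0.4823, -0.241, 0.1907]
orientation: [0.001, 0.499, 0.867, 0.0]
ft_force: [-0.3, -0.1, 0.6]
gripper_width: 0.093
t: 4.05
eef_pos: [0.4818, -0.2413, 0.19]
orientation: [0.0, 0.499, 0.866, 0.0]
ft_force: [-0.1, -0.4, -0.2]
gripper_width: 0.0642
```

```bash
python3 -m jog '[{"offset":[0,0,0],"turn":[0,0,0]},{"offset":[0,0,0],"turn":[0,0,0]},{"offset":[0,0,0],"turn":[0,0,0]},{"offset":[0,0,0],"turn":[0,0,0]},{"offset":[0,0,0],"turn":[0,0,0]}]' 1 15
python3 -m jog '[{"offset":[0,0,0],"turn":[0,0,0]},{"offset":[0,0,0],"turn":[0,0,0]},{"offset":[0,0,0],"turn":[0,0,0]}]' 1 15
python3 -c "from h import *;grab('wrist','w4')"

```

```text
t: 4.47
eef_pos: [0.4818, -0.2413, 0.1897]
orientation: [-0.0, 0.499, 0.866, -0.0]
ft_force: [-0.2, -0.1, -1.2]
gripper_width: 0.0319
t: 4.72
eef_pos: [0.4818, -0.2413, 0.1897]
orientation: [0.0, 0.499, 0.866, -0.0]
ft_force: [1.0, 0.0, -0.2]
gripper_width: 0.0317
```

View pics/w4.png

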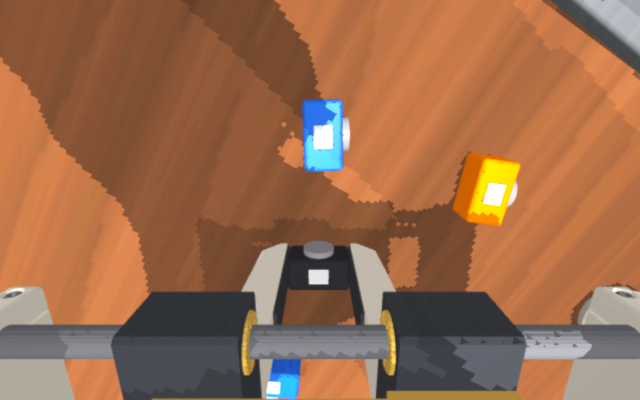

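```bash
python3 -m jog '[{"offset":[0,0,0.02],"turn":[0,0,0]},{"offset":[0,0,0.06],"turn":[0,0,0]},{"offset":[0,0,0.10],"turn":[0,0,0]},{"offset":[0,0,0.14],"turn":[0,0,0]},{"offset":[0,0,0.18],"turn":[0,0,0]}]'
python3 -m jog '[{"offset":[0.012,0.035,0.02],"turn":[0,0,-0.1]},{"offset":[0.024,0.07,0.035],"turn":[0,0,-0.2]},{"offset":[0.036,0.105,0.035],"turn":[0,0,-0.3]},{"offset":[0.048,0.14,0.035],"turn":[0,0,-0.4]},{"offset":[0.06,0.175,0.035],"turn":[0,0,-0.5]}]'
python3 -m jog '[{"offset":[0,0.035,0],"turn":[0,0,-0.02]},{"offset":[0,0.07,0],"turn":[0,0,-0.02]},{"offset":[0,0.09,0],"turn":[0,0,-0.02]},{"offset":[0,0.09,0],"turn":[0,0,-0.02]},{"offset":[0,0.09,0],"turn":[0,0,-0.02]}]'
python3 -c "from h import *;grab('wrist','w5')"
python3 -m jog '[{"offset":[0,0.035,0],"turn":[0,0,0]},{"offset":[0,0.07,0],"turn":[0,0,0]},{"offset":[0,0.10,0],"turn":[0,0,0]},{"offset":[0,0.10,0],"turn":[0,0,0]},{"offset":[0,0.10,0],"turn":[0,0,0]}]'
python3 -c "from h import *;grab('wrist','w6');grab('scene','s6')"

```

```text
t: 5.18
eef_pos: [0.4813, -0.2412, 0.3715]
orientation: [-0.0, 0.499, 0.866, -0.0]
ft_force: [1.2, -0.8, -0.4]
gripper_width: 0.032
t: 5.6
eef_pos: [0.5419, -0.0647, 0.4054]
orientation: [0.0, 0.7, 0.714, 0.0]
ft_force: [-0.5, -0.8, 0.4]
gripper_width: 0.0319
t: 6.02
eef_pos: [0.5416, 0.0249, 0.4046]
orientation: [-0.0, 0.704, 0.71, -0.0]
ft_force: [-1.4, -0.2, 0.3]
gripper_width: 0.0317
t: 6.48
eef_pos: [0.5419, 0.1237, 0.4046]
orientation: [0.0, 0.705, 0.709, -0.0]
ft_force: [1.4, -1.9, 0.6]
gripper_width: 0.032
```

View pics/w5.png

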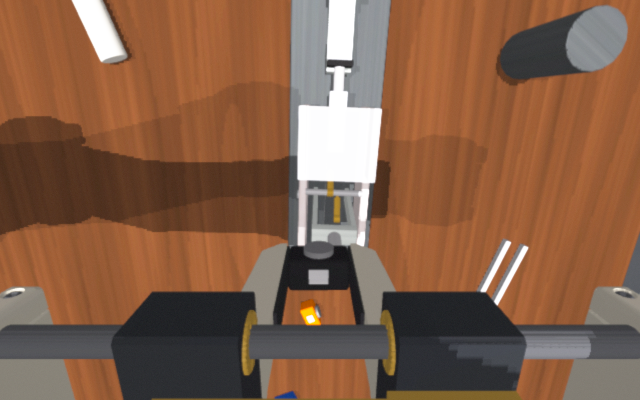

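View pics/w6.png

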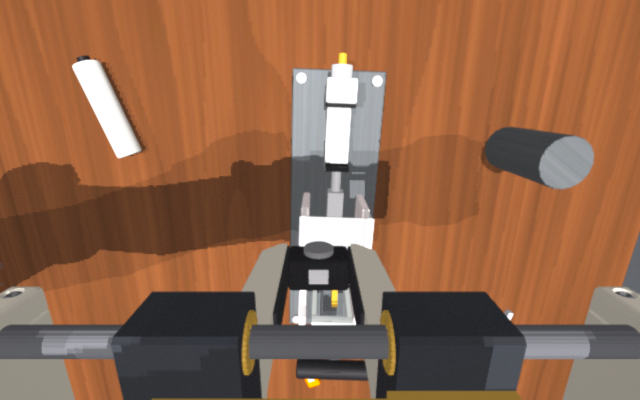

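```bash
python3 - <<'E'
from h import *
b=load('w6')['frame'][50:220,280:400]
cv2.imwrite('pics/w6z.png',cv2.resize(b,None,fx=3.5,fy=3.5,interpolation=cv2.INTER_CUBIC))
b=load('w5')['frame'][0:130,280:400]
cv2.imwrite('pics/w5z.png',cv2.resize(b,None,fx=4,fy=4,interpolation=cv2.INTER_CUBIC))
E
```

```text
(no output)
```

View pics/w6z.png

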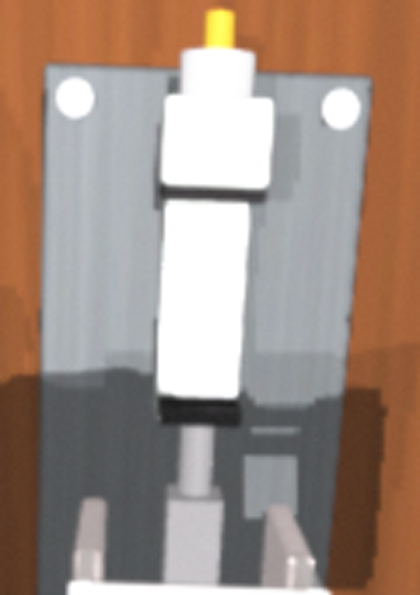

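View pics/w5z.png

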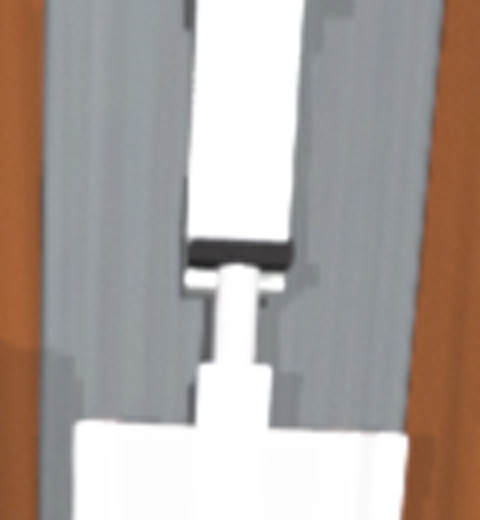

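View pics/s6.png

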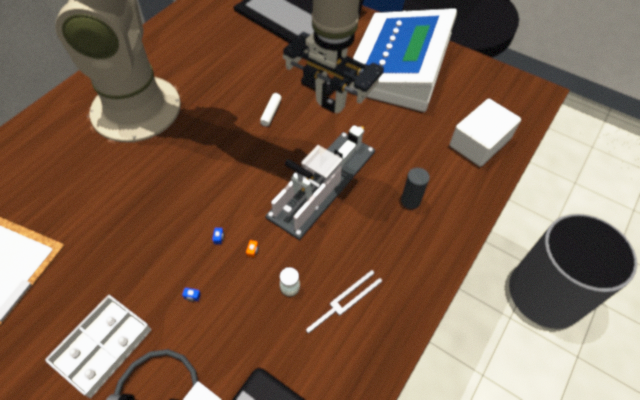

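```bash
python3 - <<'E'
from h import *
f6=load('w6');f5=load('w5');t=load('top0');s=load('scene0')
P=lambda f,u,v,sc,z,x0=280,y0=0: plane(f,(x0+u/sc,y0+v/sc),z).round(4)
print('pad edge L/R z.064',P(f6,160,199,3.5,.064,280,50),P(f6,266,201,3.5,.064,280,50))
print('anvil top near L/R z.07',P(f6,161,187,3.5,.07,280,50),P(f6,270,190,3.5,.07,280,50))
print('anvil top far L/R z.07',P(f6,166,97,3.5,.07,280,50),P(f6,273,98,3.5,.07,280,50))
print('nose bottom L/R z.0405',P(f6,157,397,3.5,.0405,280,50),P(f6,240,401,3.5,.0405,280,50))
print('nose top L/R z.06',P(f6,160,415,3.5,.06,280,50),P(f6,240,415,3.5,.06,280,50))
print('rest end L/R .04',P(f5,184,289,4,.04),P(f5,285,289,4,.04))
print('nose w5',P(f5,188,241,4,.0405),P(f5,294,242,4,.0405))
print('base far corners z.012',P(f6,46,65,3.5,.012,280,50),P(f6,371,73,3.5,.012,280,50))
print('rest edges z.04 row250',P(f6,163,250,3.5,.04,280,50),P(f6,247,250,3.5,.04,280,50))
E
python3 - <<'E'
import sys; sys.path.insert(0,'.')
from h import *
t=load('top0')['frame'][195:255,195:355]
cv2.imwrite('pics/t2.png',cv2.resize(t,None,fx=5,fy=5,interpolation=cv2.INTER_CUBIC))
E
```

```text
pad edge L/R z.064 [0.5473 0.2029 0.064 ] [0.5757 0.2025 0.064 ]
anvil top near L/R z.07 [0.5474 0.206  0.07  ] [0.576  0.2054 0.07  ]
anvil top far L/R z.07 [0.5484 0.228  0.07  ] [0.5758 0.228  0.07  ]
nose bottom L/R z.0405 [0.5477 0.145  0.0405] [0.5728 0.1439 0.0405]
nose top L/R z.06 [0.5482 0.1435 0.06  ] [0.5711 0.1436 0.06  ]
rest end L/R .04 [0.5471 0.1361 0.04  ] [0.5718 0.1363 0.04  ]
nose w5 [0.5479 0.1468 0.0405] [0.5735 0.1468 0.0405]
base far corners z.012 [0.5137 0.2403 0.012 ] [0.6115 0.2386 0.012 ]
rest edges z.04 row250 [0.5489 0.1881 0.04  ] [0.5734 0.1883 0.04  ]
```

View pics/t2.png

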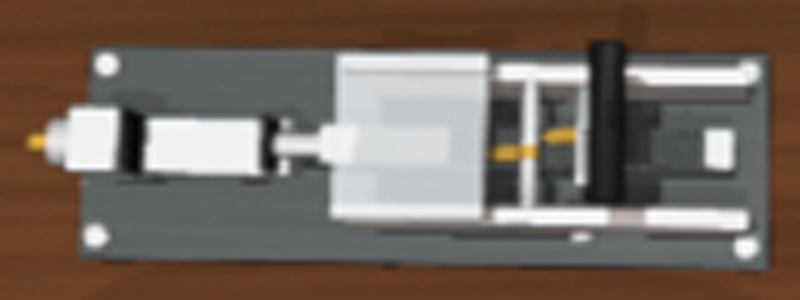

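```bash
python3 - <<'E'
from h import *
t=load('top0');s=load('scene0');f6=load('w6')
P=lambda u,v,z: plane(t,(195+u/5,195+v/5),z).round(4)
c=[P(92,47,.012),P(768,55,.012),P(768,268,.012),P(78,258,.012)]
print(c)
for a,b in((0,1),(3,2)): d=c[a]-c[b]; print('yaw of +y from world y',-np.arctan2(d[0],d[1]), np.linalg.norm(d))
d=c[0]-c[3];print('x yaw',np.arctan2(d[1],d[0]))
print('pad bottom z.04',P(146,117,.04),P(146,173,.04))
print('nose',P(264,118,.041),P(264,174,.041))
print('bar', P(606,42,.157),P(606,203,.157))
print('cover',P(335,54,.09))
# triangulate bar ends/anvil top corner
print(tri((t,(195+72/5,195+108/5)),(f6,(280+273/3.5,50+98/3.5))))
print(tri((t,(195+118/5,195+108/5)),(f6,(280+270/3.5,50+190/3.5))))
E
```

```text
[array([0.6097, 0.2372, 0.012 ]), array([ 0.5997, -0.0811,  0.012 ]), array([ 0.5016, -0.0787,  0.012 ]), array([0.5109, 0.2403, 0.012 ])]
yaw of +y from world y -0.031406572021841696 0.31845704576912726
yaw of +y from world y -0.029145349691213754 0.319135535470433
x yaw -0.03136622771657363
pad bottom z.04 [0.5727 0.2021 0.04  ] [0.5473 0.2013 0.04  ]
nose [0.5712 0.1478 0.041 ] [0.5458 0.1473 0.041 ]
bar [ 0.5852 -0.0139  0.157 ] [ 0.5223 -0.0133  0.157 ]
cover [0.5925 0.1062 0.09  ]
(array([0.57553554, 0.22837124, 0.06346494]), [np.float64(0.0010088930538770054), np.float64(0.0010088930538770338)])
(array([0.57456726, 0.20547943, 0.07083519]), [np.float64(0.0013155198043358497), np.float64(0.0013155198043358336)])
```

```bash
python3 - <<'E'
from h import *
f=load('w4');im=f['frame']
cv2.imwrite('pics/w4z.png',cv2.resize(im[230:300,270:370],None,fx=8,fy=8,interpolation=cv2.INTER_CUBIC))
f3=load('w3')
for nm,ff,pts in (('w4',f,[(318.4,277.2),(318,289.5),(318,260)]),('w3',f3,[(315.4,194.5),(315,201.5)])):
    st=np.array([0.4818,-0.2413])if nm=='w4' else np.array([.4834,-.2341])
    a=np.radians(30.1); X=np.array([np.cos(a),np.sin(a)]);Y=np.array([-np.sin(a),np.cos(a)])
    for p in pts:
        q=plane(ff,p,.0205 if p[1] in(277.2,194.5) else .02)[:2]; print(nm,p,q.round(4),'in jaw frame',((q-st)@X).round(4),((q-st)@Y).round(4))
E
```

```text
w4 (318.4, 277.2) [ 0.4819 -0.2419] in jaw frame -0.0003 -0.0006
w4 (318, 289.5) [ 0.4855 -0.2485] in jaw frame -0.0005 -0.0081
w4 (318, 260) [ 0.4769 -0.2338] in jaw frame -0.0005 0.0089
w3 (315.4, 194.5) [ 0.4833 -0.2412] in jaw frame -0.0036 -0.0061
w3 (315, 201.5) [ 0.4868 -0.248 ] in jaw frame -0.0041 -0.0137
```

View pics/w4z.png

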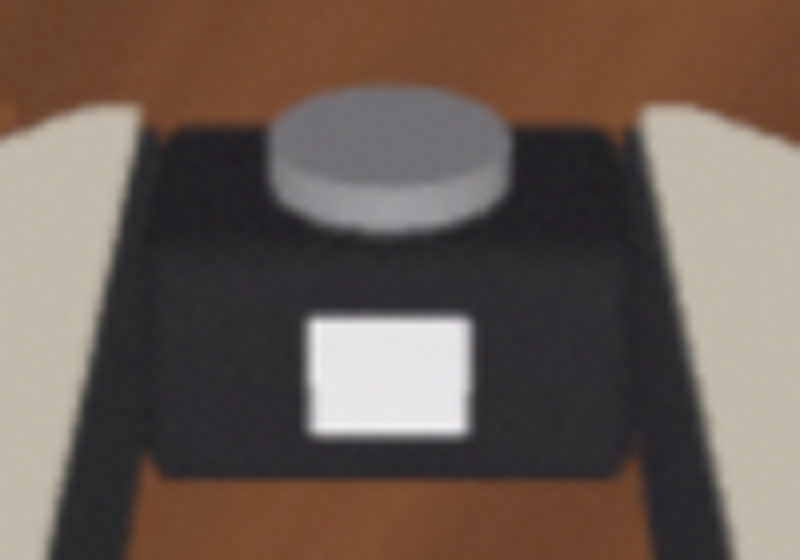

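```bash
python3 - <<'E'
from h import *
t=load('top0');f5=load('w5')
print('rest end',tri((t,(195+290/5,195+120/5)),(f5,(280+285/4,289/4))),tri((t,(195+290/5,195+174/5)),(f5,(280+184/4,289/4))))
E
python3 -m jog '[{"offset":[0.01,0.033,0],"turn":[0,0,-0.034]},{"offset":[0.019,0.063,0],"turn":[0,0,-0.034]},{"offset":[0.019,0.063,-0.03],"turn":[0,0,-0.034]},{"offset":[0.019,0.063,-0.065],"turn":[0,0,-0.034]},{"offset":[0.019,0.063,-0.1],"turn":[0,0,-0.034]}]'
python3 -m jog '[{"offset":[0,0,-0.025],"turn":[0,0,0]},{"offset":[0,0,-0.045],"turn":[0,0,0]},{"offset":[0,0,-0.05],"turn":[0,0,0]},{"offset":[0,0,-0.05],"turn":[0,0,0]},{"offset":[0,0,-0.05],"turn":[0,0,0]}]'
python3 -c "from h import *;grab('wrist','w7');grab('top','t7');grab('scene','s7')"

```

```text
rest end (array([0.57118104, 0.13653294, 0.03785419]), [np.float64(0.0007907959027743811), np.float64(0.0007907959027744863)]) (array([0.54671467, 0.13671334, 0.03450375]), [np.float64(0.0005705551959227107), np.float64(0.0005705551959226053)])
t: 7.0
eef_pos: [0.5614, 0.1851, 0.3044]
orientation: [0.001, 0.718, 0.696, 0.001]
ft_force: [1.1, 0.1, -0.3]
gripper_width: 0.032
t: 7.42
eef_pos: [0.5615, 0.1854, 0.2555]
orientation: [0.0, 0.718, 0.696, 0.0]
ft_force: [-0.5, 0.2, -0.3]
gripper_width: 0.0317
```

View pics/w7.png

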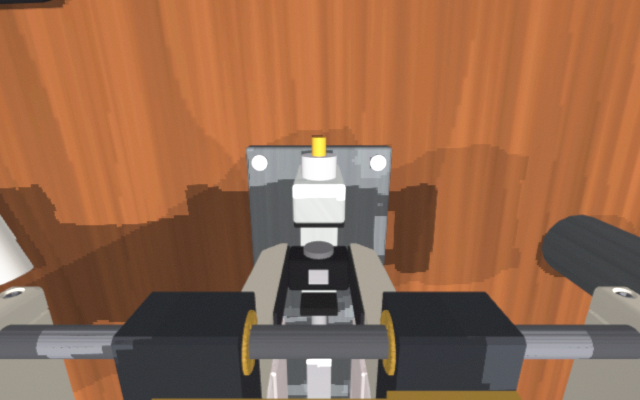

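```bash
python3 - <<'E'
from h import *
f=load('w7')
cv2.imwrite('pics/w7z.png',cv2.resize(f['frame'][130:330,270:370],None,fx=3,fy=3,interpolation=cv2.INTER_CUBIC))
print(plane(f,(294,221),.07),plane(f,(344,222),.07),plane(f,(318.5,277),.0865-.0003))
st=robot.state();print(st['eef_pos'])
for p in [(248,146),(391,146)]: print(plane(f,p,.012))
E
```

```text
[0.54827889 0.20936687 0.07      ] [0.57509725 0.20795113 0.07      ] [0.56064718 0.18445698 0.0862    ]
[0.56133412 0.1864264  0.25625246]
[0.5148692  0.24262695 0.012     ]
[0.61140979 0.23959532 0.012     ]
```

View pics/w7z.png

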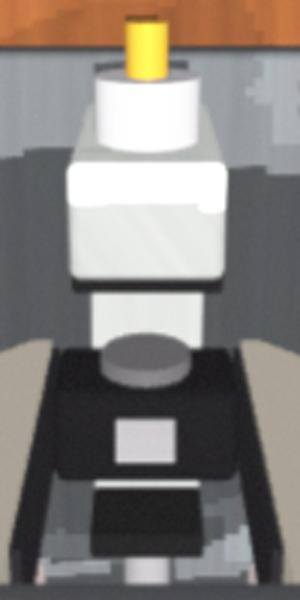

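```bash
python3 -m jog '[{"offset":[0,0,-0.012],"turn":[0,0,0]},{"offset":[0,0,-0.022],"turn":[0,0,0]},{"offset":[0,0,-0.024],"turn":[0,0,0]},{"offset":[0,0,-0.025],"turn":[0,0,0]},{"offset":[0,0,-0.025],"turn":[0,0,0]}]'
python3 -m jog '[{"offset":[0,0,-0.0005],"turn":[0,0,0]},{"offset":[0,0,-0.001],"turn":[0,0,0]},{"offset":[0,0,-0.0015],"turn":[0,0,0]},{"offset":[0,0,-0.0015],"turn":[0,0,0]},{"offset":[0,0,-0.0015],"turn":[0,0,0]}]'
python3 -c "from h import *;grab('wrist','w8');print(robot.state()['ft_force'])"

```

```text
t: 7.98
eef_pos: [0.5605, 0.1868, 0.2295]
orientation: [-0.0, 0.717, 0.697, -0.0]
ft_force: [-1.7, 0.2, 6.2]
gripper_width: 0.0318
t: 8.4
eef_pos: [0.5604, 0.1867, 0.2292]
orientation: [-0.001, 0.717, 0.697, -0.0]
ft_force: [-4.8, -0.2, 18.9]
gripper_width: 0.0319
[-5.46548824 -0.33133059 18.48481368]
```

View pics/w8.png

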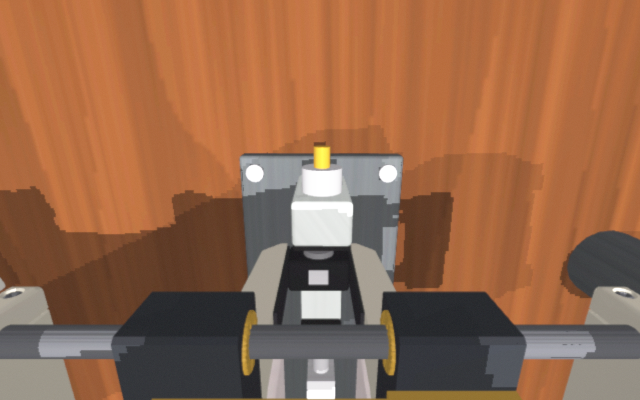

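```bash
python3 -m jog '[{"offset":[0,0,0.0012],"turn":[0,0,0]},{"offset":[0,0,0.0015],"turn":[0,0,0]}]'
python3 -m jog '[{"offset":[0,0,0],"turn":[0,0,0]},{"offset":[0,0,0],"turn":[0,0,0]},{"offset":[0,0,0],"turn":[0,0,0]},{"offset":[0,0,0],"turn":[0,0,0]},{"offset":[0,0,0],"turn":[0,0,0]}]' -0.2
python3 -m jog '[{"offset":[0,0,0.02],"turn":[0,0,0]},{"offset":[0,0,0.05],"turn":[0,0,0]},{"offset":[0,0,0.09],"turn":[0,0,0]},{"offset":[0,0,0.13],"turn":[0,0,0]},{"offset":[0,0,0.17],"turn":[0,0,0]}]'
python3 -c "from h import *;grab('wrist','w9');grab('top','t9');grab('scene','s9')"

```

```text
t: 8.62
eef_pos: [0.5607, 0.1868, 0.2297]
orientation: [-0.0, 0.717, 0.697, -0.0]
ft_force: [-0.1, -0.0, -0.9]
gripper_width: 0.0317
t: 9.03
eef_pos: [0.5608, 0.1867, 0.2295]
orientation: [-0.0, 0.717, 0.697, -0.0]
ft_force: [-0.3, -0.2, 0.0]
gripper_width: 0.0554
t: 9.45
eef_pos: [0.5605, 0.1864, 0.4013]
orientation: [-0.0, 0.717, 0.697, -0.001]
ft_force: [0.6, 0.2, 0.1]
gripper_width: 0.0558
```

View pics/w9.png

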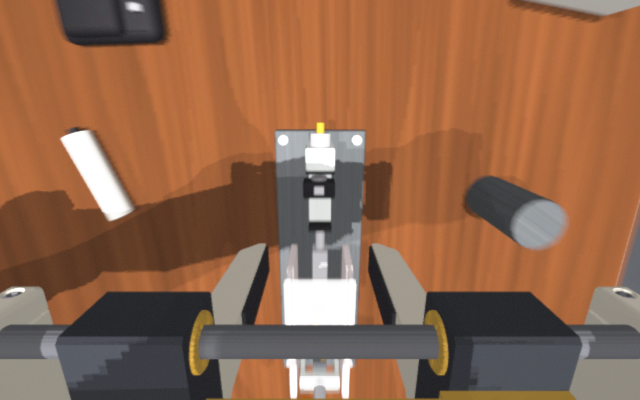

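```bash
python3 -m jog '[{"offset":[-0.001,-0.04,0],"turn":[0,0,0]},{"offset":[-0.002,-0.08,0],"turn":[0,0,0]},{"offset":[-0.003,-0.12,0],"turn":[0,0,0]},{"offset":[-0.004,-0.16,0],"turn":[0,0,0]},{"offset":[-0.005,-0.195,0],"turn":[0,0,0]}]' 1 20
python3 -m jog '[{"offset":[-0.001,-0.03,0],"turn":[0,0,0]},{"offset":[-0.002,-0.061,0],"turn":[0,0,0]},{"offset":[-0.002,-0.061,0],"turn":[0,0,0]},{"offset":[-0.002,-0.061,0],"turn":[0,0,0]},{"offset":[-0.002,-0.061,0],"turn":[0,0,0]}]'
python3 -c "from h import *;grab('wrist','w10')"
python3 - <<'E'
from h import *
f=load('w10')['frame']
t=load('t9');w6=load('w6');w2=load('w2')
for a,b in(((296,269),(375,270)),):
  pass
print(tri((w2,(335,269)),(w6,(333,369))), tri((t,(195+606/5,195+122/5)),(w6,(333,369))),tri((t,(195+606/5,195+122/5)),(w2,(335,269))))
E
```

```text
t: 10.02
eef_pos: [0.555, -0.0106, 0.3984]
orientation: [-0.0, 0.717, 0.697, -0.001]
ft_force: [0.7, -0.3, 0.3]
gripper_width: 0.027
t: 10.43
eef_pos: [0.5537, -0.0687, 0.3986]
orientation: [-0.001, 0.717, 0.697, -0.0]
ft_force: [-0.4, 1.2, -0.3]
gripper_width: 0.0007
(array([ 0.55480519, -0.0121871 ,  0.15749535]), [np.float64(0.0004375933859827301), np.float64(0.0004375933859826916)]) (array([ 0.55414016, -0.01355485,  0.15600731]), [np.float64(0.00031741638910036033), np.float64(0.00031741638910042744)]) (array([ 0.55467957, -0.01352907,  0.15493867]), [np.float64(0.0007371272468217402), np.float64(0.0007371272468217472)])
```

View pics/w10.png

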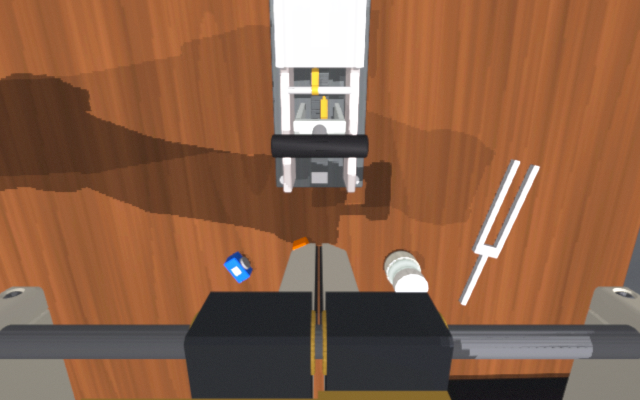

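View pics/s9.png

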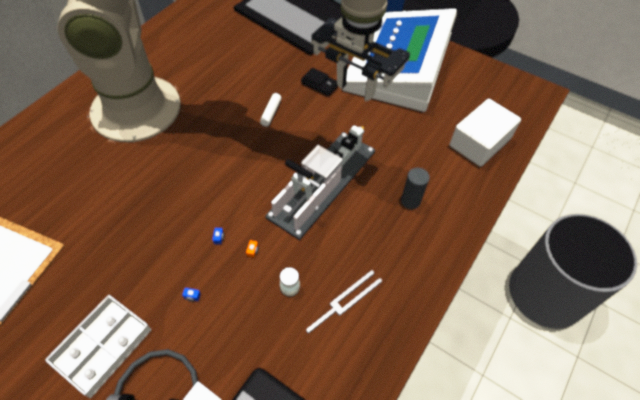

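```bash
python3 -m jog '[{"offset":[0,0,-0.03],"turn":[0,0,0]},{"offset":[0.001,0.005,-0.06],"turn":[0,0,0]},{"offset":[0.001,0.02,-0.076],"turn":[0,0,0]},{"offset":[0.001,0.034,-0.076],"turn":[0,0,0]},{"offset":[0.001,0.034,-0.076],"turn":[0,0,0]}]'
python3 -m jog '[{"offset":[0,0,0],"turn":[0,0,0]},{"offset":[0,0,0],"turn":[0,0,0]}]'
python3 -m jog '[{"offset":[0,0.003,0],"turn":[0,0,0]},{"offset":[0,0.003,0],"turn":[0,0,0]}]'
python3 -m jog '[{"offset":[0,0.003,0],"turn":[0,0,0]},{"offset":[0,0.003,0],"turn":[0,0,0]}]'

```

```text
t: 10.9
eef_pos: [0.5546, -0.0312, 0.3218]
orientation: [-0.002, 0.715, 0.699, -0.001]
ft_force: [-0.6, 0.3, -0.6]
gripper_width: 0.0003
t: 11.07
eef_pos: [0.555, -0.035, 0.3241]
orientation: [0.0, 0.717, 0.697, 0.0]
ft_force: [-0.0, -0.0, 0.1]
gripper_width: 0.0003
t: 11.23
eef_pos: [0.555, -0.0323, 0.3243]
orientation: [0.0, 0.717, 0.697, 0.0]
ft_force: [0.0, 0.3, 0.7]
gripper_width: 0.0004
t: 11.4
eef_pos: [0.5549, -0.0295, 0.3242]
orientation: [0.0, 0.717, 0.697, 0.0]
ft_force: [-0.4, -3.0, 2.6]
gripper_width: 0.0005
```

```bash
python3 -m jog '[{"offset":[0,0.01,0],"turn":[0,0,0]},{"offset":[0.001,0.02,0],"turn":[0,0,0]},{"offset":[0.001,0.028,0],"turn":[0,0,0]},{"offset":[0.001,0.033,0],"turn":[0,0,0]},{"offset":[0.001,0.033,0],"turn":[0,0,0]}]'
python3 -m jog '[{"offset":[0,0.001,0],"turn":[0,0,0]},{"offset":[0,0.001,0],"turn":[0,0,0]}]'
python3 -m jog '[{"offset":[0,0.001,0],"turn":[0,0,0]},{"offset":[0,0.001,0],"turn":[0,0,0]}]'
python3 -c "from h import *;grab('wrist','w11');grab('top','t11');print(robot.state()['ft_force'])"

```

```text
t: 11.82
eef_pos: [0.5562, 0.0039, 0.324]
orientation: [0.001, 0.717, 0.697, 0.0]
ft_force: [1.3, -4.8, 2.8]
gripper_width: 0.0002
t: 11.98
eef_pos: [0.5562, 0.0039, 0.324]
orientation: [0.001, 0.718, 0.696, 0.0]
ft_force: [1.1, -4.1, 3.2]
gripper_width: 0.0007
t: 12.15
eef_pos: [0.5562, 0.0047, 0.324]
orientation: [0.001, 0.718, 0.696, 0.0]
ft_force: [1.0, -5.1, 1.1]
gripper_width: 0.0002
[ 1.78327294 -5.3422185   1.60782051]
```

View pics/w11.png

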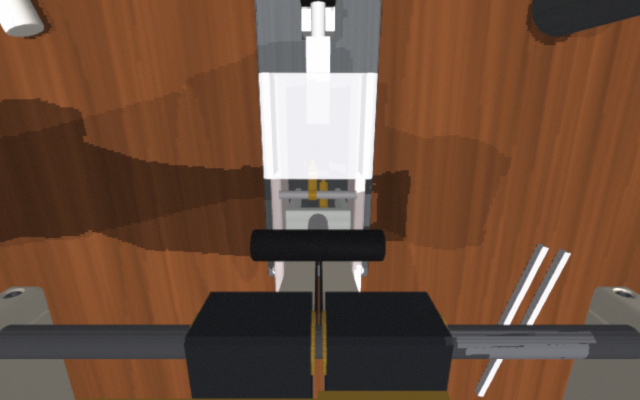

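View pics/t11.png

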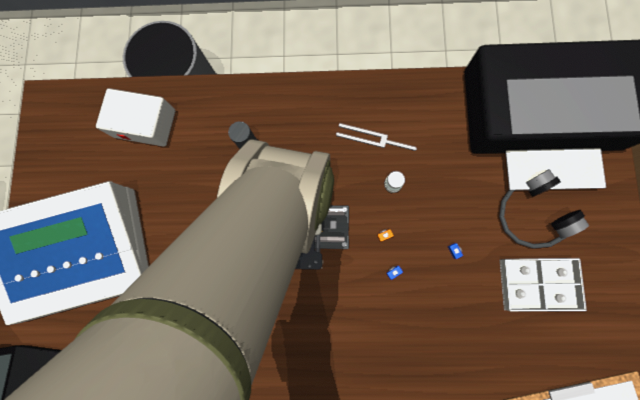

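```bash
cat > m.py <<'E'
from h import *
import sys
F=[]
for i in range(int(sys.argv[1])):
    f=robot.grab_frame('wrist'); s=robot.state(); F.append(s['ft_force']); 
F=np.array(F);y=np.array([0.028,1,0])
print('t',s['t'],'Fmean',F.mean(0).round(2),'along',(F@y).round(2),'pos',np.round(s['eef_pos'],4))
cv2.imwrite('pics/last.png',f['frame'])
im=f['frame'];col=im[:,300:316].max(2).max(1)  # dark bar rows
m=np.where((im[200:275,262:272].max(2)<45).all(1))[0]+200
if len(m): print('bar rows',m.min(),m.max(), plane(f,(318,(m.min()+m.max())/2),.152).round(4))
E
python3 m.py 5
```

```text
t 12.5 Fmean [ 1.22 -4.75  1.5 ] along [-4.16 -5.68 -4.22 -5.31 -4.21] pos [0.5562 0.0046 0.324 ]
bar rows 230 260 [0.5558 0.0202 0.152 ]
```

```bash
python3 -m jog '[{"offset":[0,0.001,0],"turn":[0,0,0]},{"offset":[0,0.0015,0],"turn":[0,0,0]}]'; python3 m.py 6; python3 -m jog '[{"offset":[0,0.001,0],"turn":[0,0,0]},{"offset":[0,0.001,0],"turn":[0,0,0]}]'; python3 m.py 3
```

```text
t: 12.67
eef_pos: [0.5562, 0.006, 0.3239]
orientation: [0.001, 0.718, 0.696, 0.0]
ft_force: [1.7, -5.4, 0.4]
gripper_width: 0.0003
t 12.9667 Fmean [ 1.77 -5.    0.28] along [-4.75 -5.7  -5.26 -4.99 -4.81 -4.23] pos [0.5562 0.0061 0.3239]
bar rows 229 260 [0.5558 0.022  0.152 ]
t: 13.13
eef_pos: [0.5562, 0.0071, 0.3238]
orientation: [0.001, 0.718, 0.696, 0.0]
ft_force: [1.6, -5.7, -1.1]
gripper_width: 0.0006
t 13.2833 Fmean [ 1.99 -5.22 -0.39] along [-5.08 -5.56 -4.84] pos [0.5562 0.0071 0.3239]
bar rows 229 259 [0.5558 0.0233 0.152 ]
```

```bash
python3 -m jog '[{"offset":[0,-0.015,0],"turn":[0,0,0]},{"offset":[-0.001,-0.03,0],"turn":[0,0,0]},{"offset":[-0.001,-0.042,0],"turn":[0,0,0]},{"offset":[-0.001,-0.042,0],"turn":[0,0,0]},{"offset":[-0.001,-0.042,0],"turn":[0,0,0]}]'; python3 -c "
from h import *
f=grab('scene','s12');g=grab('wrist','w12');print(robot.state()['ft_force'])
cv2.imwrite('pics/s12z.png',np.vstack([cv2.resize(load('s9')['frame'][110:200,270:390],None,fx=3.2,fy=3.2,interpolation=2),cv2.resize(f['frame'][110:200,270:390],None,fx=3.2,fy=3.2,interpolation=2)]))"
```

```text
t: 13.7
eef_pos: [0.5547, -0.034, 0.3237]
orientation: [-0.0, 0.718, 0.696, 0.0]
ft_force: [1.4, 0.7, -0.4]
gripper_width: 0.0004
[-0.17189085  0.41058563 -0.38302761]
```

View pics/s12z.png

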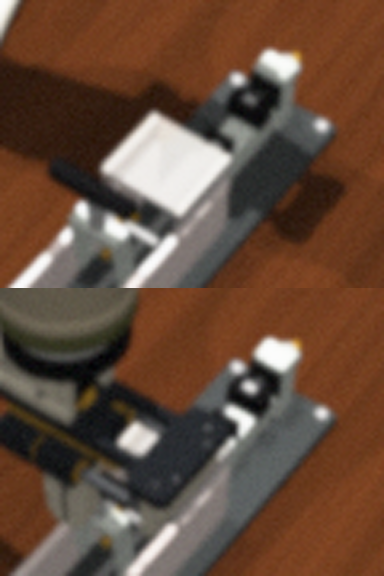

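View pics/w12.png

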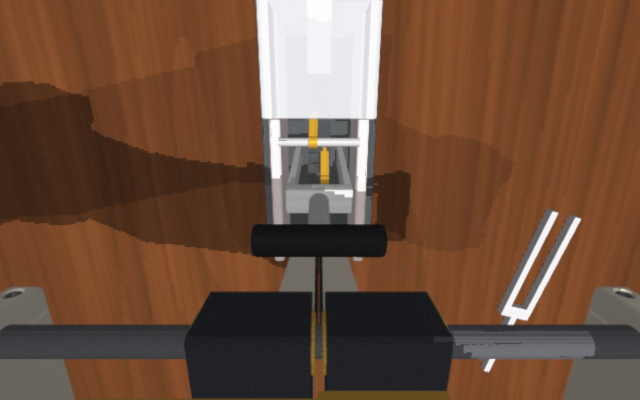

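```bash
python3 -m jog '[{"offset":[0,0.012,0],"turn":[0,0,0]},{"offset":[0.001,0.024,0],"turn":[0,0,0]},{"offset":[0.001,0.034,0],"turn":[0,0,0]},{"offset":[0.001,0.04,0],"turn":[0,0,0]},{"offset":[0.001,0.042,0],"turn":[0,0,0]}]'; python3 -m jog '[{"offset":[0,0,0],"turn":[0,0,0]},{"offset":[0,0,0],"turn":[0,0,0]}]'; python3 m.py 6
python3 -m jog '[{"offset":[0,-0.015,0],"turn":[0,0,0]},{"offset":[-0.001,-0.03,0],"turn":[0,0,0]},{"offset":[-0.001,-0.042,0],"turn":[0,0,0]},{"offset":[-0.001,-0.042,0],"turn":[0,0,0]},{"offset":[-0.001,-0.042,0],"turn":[0,0,0]}]'; python3 -c "
from h import *
f=grab('scene','s13');print(robot.state()['ft_force'])
cv2.imwrite('pics/s13z.png',np.hstack([cv2.resize(load(k)['frame'][110:180,310:390],None,fx=4,fy=4,interpolation=2) for k in('s12','s13')]))"
```

```text
t: 14.22
eef_pos: [0.556, 0.0082, 0.3237]
orientation: [0.002, 0.717, 0.697, -0.001]
ft_force: [0.9, -13.5, -2.0]
gripper_width: 0.0005
t: 14.38
eef_pos: [0.556, 0.0077, 0.3237]
orientation: [0.001, 0.717, 0.697, -0.0]
ft_force: [1.2, -10.5, -1.0]
gripper_width: 0.0004
t 14.6833 Fmean [ 1.61 -9.52 -1.07] along [ -8.86 -10.11  -8.35 -10.79 -10.08  -8.65] pos [0.556  0.0077 0.3237]
bar rows 230 260 [0.5556 0.0232 0.152 ]
t: 15.1
eef_pos: [0.5549, -0.0331, 0.3237]
orientation: [-0.0, 0.717, 0.697, 0.0]
ft_force: [-0.3, -0.1, 0.5]
gripper_width: 0.0008
[ 0.52702107 -0.1859126   0.17112954]
```

View pics/s13z.png

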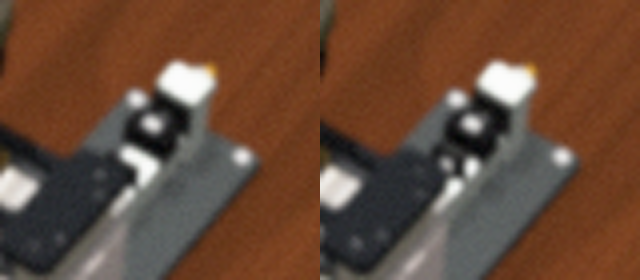

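```bash
python3 -m jog '[{"offset":[0,0.012,0],"turn":[0,0,0]},{"offset":[0.001,0.024,0],"turn":[0,0,0]},{"offset":[0.001,0.034,0],"turn":[0,0,0]},{"offset":[0.001,0.039,0],"turn":[0,0,0]},{"offset":[0.001,0.0405,0],"turn":[0,0,0]}]'; python3 -m jog '[{"offset":[0,0,0],"turn":[0,0,0]},{"offset":[0,0,0],"turn":[0,0,0]}]'; python3 m.py 8
python3 -m jog '[{"offset":[0,-0.015,0],"turn":[0,0,0]},{"offset":[-0.001,-0.03,0],"turn":[0,0,0]},{"offset":[-0.001,-0.0405,0],"turn":[0,0,0]},{"offset":[-0.001,-0.0405,0],"turn":[0,0,0]},{"offset":[-0.001,-0.0405,0],"turn":[0,0,0]}]'; python3 -c "
from h import *
f=grab('scene','s14');print(robot.state()['ft_force'])
cv2.imwrite('pics/s14z.png',np.hstack([cv2.resize(load(k)['frame'][110:180,310:390],None,fx=4,fy=4,interpolation=2) for k in('s13','s14')]))"
```

```text
t: 15.57
eef_pos: [0.5561, 0.0076, 0.3237]
orientation: [0.001, 0.717, 0.697, -0.0]
ft_force: [1.8, -9.6, -2.5]
gripper_width: 0.0001
t: 15.73
eef_pos: [0.5561, 0.0072, 0.3237]
orientation: [0.001, 0.717, 0.697, -0.0]
ft_force: [1.2, -5.5, -2.2]
gripper_width: 0.0002
t 16.1333 Fmean [ 1.9  -5.68 -1.51] along [-6.37 -5.38 -5.59 -4.8  -5.9  -5.69 -4.84 -6.43] pos [0.5561 0.0072 0.3237]
bar rows 229 259 [0.5556 0.0235 0.152 ]
t: 16.55
eef_pos: [0.5549, -0.0331, 0.3237]
orientation: [-0.0, 0.717, 0.697, 0.0]
ft_force: [0.5, 0.3, -0.1]
gripper_width: 0.0003
[ 0.16465692 -0.44189204  0.08613102]
```

View pics/s14z.png

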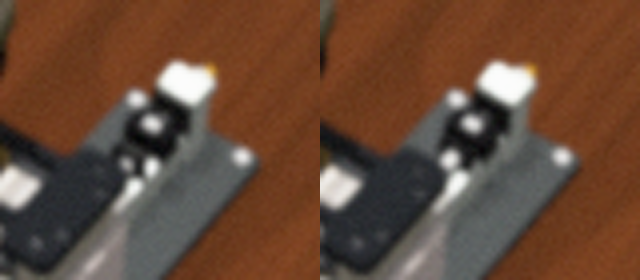

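```bash
python3 -m jog '[{"offset":[0,0.012,0],"turn":[0,0,0]},{"offset":[0.001,0.024,0],"turn":[0,0,0]},{"offset":[0.001,0.034,0],"turn":[0,0,0]},{"offset":[0.001,0.038,0],"turn":[0,0,0]},{"offset":[0.001,0.0395,0],"turn":[0,0,0]}]'; python3 -m jog '[{"offset":[0,0,0],"turn":[0,0,0]},{"offset":[0,0,0],"turn":[0,0,0]}]'; python3 m.py 8
python3 -m jog '[{"offset":[0,-0.015,0],"turn":[0,0,0]},{"offset":[-0.001,-0.03,0],"turn":[0,0,0]},{"offset":[-0.001,-0.0395,0],"turn":[0,0,0]},{"offset":[-0.001,-0.0395,0],"turn":[0,0,0]},{"offset":[-0.001,-0.0395,0],"turn":[0,0,0]}]'; python3 -c "
from h import *
f=grab('scene','s15');print(robot.state()['ft_force'])
cv2.imwrite('pics/s15z.png',np.hstack([cv2.resize(load(k)['frame'][110:180,310:390],None,fx=4,fy=4,interpolation=2) for k in('s14','s15')]))"
```

```text
t: 17.02
eef_pos: [0.5561, 0.007, 0.3237]
orientation: [0.001, 0.717, 0.697, 0.0]
ft_force: [2.3, -7.0, -2.1]
gripper_width: 0.0007
t: 17.18
eef_pos: [0.5562, 0.0062, 0.3237]
orientation: [0.001, 0.717, 0.697, 0.0]
ft_force: [1.4, -6.3, -1.1]
gripper_width: 0.0004
t 17.5833 Fmean [ 1.9  -5.94 -0.61] along [-6.22 -6.65 -5.06 -5.31 -5.82 -6.19 -6.07 -5.8 ] pos [0.5561 0.0059 0.3237]
bar rows 229 260 [0.5557 0.0219 0.152 ]
t: 18.0
eef_pos: [0.5549, -0.033, 0.3237]
orientation: [-0.0, 0.717, 0.697, 0.0]
ft_force: [0.2, 0.2, -0.9]
gripper_width: 0.0002
[ 0.29622273  0.0237785  -0.89237272]
```

View pics/s15z.png

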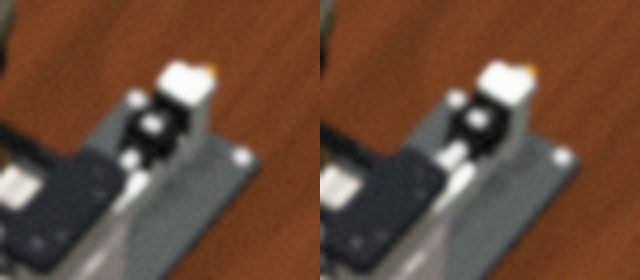

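```bash
python3 -m jog '[{"offset":[0,0.012,0],"turn":[0,0,0]},{"offset":[0.001,0.024,0],"turn":[0,0,0]},{"offset":[0.001,0.034,0],"turn":[0,0,0]},{"offset":[0.001,0.038,0],"turn":[0,0,0]},{"offset":[0.001,0.0395,0],"turn":[0,0,0]}]'; python3 -m jog '[{"offset":[0,0,0],"turn":[0,0,0]},{"offset":[0,0,0],"turn":[0,0,0]}]'; python3 m.py 12
python3 -m jog '[{"offset":[0,-0.015,0],"turn":[0,0,0]},{"offset":[-0.001,-0.03,0],"turn":[0,0,0]},{"offset":[-0.001,-0.0395,0],"turn":[0,0,0]},{"offset":[-0.001,-0.0395,0],"turn":[0,0,0]},{"offset":[-0.001,-0.0395,0],"turn":[0,0,0]}]'; python3 -c "
from h import *
f=grab('scene','s16');print(robot.state()['ft_force'])
cv2.imwrite('pics/s16z.png',np.hstack([cv2.resize(load(k)['frame'][110:180,310:390],None,fx=4,fy=4,interpolation=2) for k in('s15','s16')]))"
```

```text
t: 18.47
eef_pos: [0.5561, 0.0068, 0.3237]
orientation: [0.001, 0.717, 0.697, -0.0]
ft_force: [1.8, -8.3, -1.6]
gripper_width: 0.0007
t: 18.63
eef_pos: [0.5561, 0.006, 0.3238]
orientation: [0.001, 0.717, 0.697, -0.0]
ft_force: [1.3, -8.0, 0.0]
gripper_width: 0.0006
t 19.2333 Fmean [ 1.41 -7.83 -0.42] along [-7.38 -7.3  -8.39 -9.02 -8.12 -8.03 -6.66 -7.19 -8.12 -7.93 -7.77 -7.6 ] pos [0.5561 0.0058 0.3238]
bar rows 230 260 [0.5556 0.0214 0.152 ]
t: 19.65
eef_pos: [0.5549, -0.0329, 0.3237]
orientation: [-0.0, 0.717, 0.697, 0.0]
ft_force: [-0.4, 1.2, 0.3]
gripper_width: 0.0005
[-0.05054649  0.9125649  -0.0146257 ]
```

View pics/s16z.png

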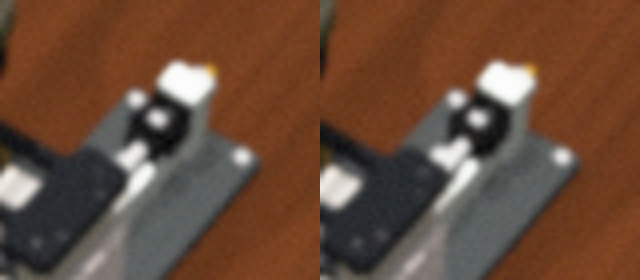

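```bash
python3 -m jog '[{"offset":[0,0,0.04],"turn":[0,0,0]},{"offset":[0,0,0.08],"turn":[0,0,0]},{"offset":[0,0.04,0.08],"turn":[0,0,0]},{"offset":[0.002,0.08,0.08],"turn":[0,0,0]},{"offset":[0.004,0.12,0.08],"turn":[0,0,0]}]'
python3 -m jog '[{"offset":[0,0.03,0],"turn":[0,0,0]},{"offset":[0,0.05,0],"turn":[0,0,0]},{"offset":[0,0.05,0],"turn":[0,0,0]},{"offset":[0,0.05,0],"turn":[0,0,0]}]'
python3 -c "
from h import *
f=grab('wrist','w17');print(robot.state()['eef_pos'])
cv2.imwrite('pics/w17z.png',cv2.resize(f['frame'][50:250,260:380],None,fx=3,fy=3,interpolation=2))"
```

```text
t: 20.12
eef_pos: [0.5585, 0.0887, 0.4048]
orientation: [0.0, 0.717, 0.697, 0.001]
ft_force: [-0.1, -0.1, 0.5]
gripper_width: 0.0006
t: 20.45
eef_pos: [0.5583, 0.1388, 0.4034]
orientation: [-0.0, 0.716, 0.698, -0.0]
ft_force: [-1.2, -0.2, 0.6]
gripper_width: 0.0005
[0.5584525  0.13706054 0.40357954]
```

View pics/w17z.png

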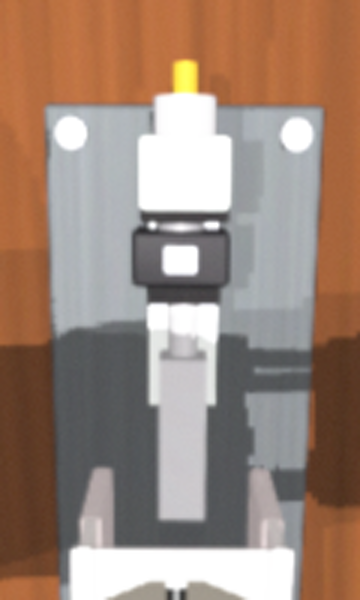

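```bash
python3 - <<'E'
from h import *
f6=load('w6');f5=load('w5');g=load('w17')
for z in(.05,.056,.06):
  P=lambda f,u,v,sc,x0,y0: plane(f,(x0+u/sc,y0+v/sc),z)[1].round(4)
  print(z,'before: nosetop back',P(f6,200,423,3.5,280,50),'ram',P(f6,200,489,3.5,280,50),'w5 plate back',P(f5,238,266,4,280,0),'ram w5',P(f5,238,367,4,280,0))
  print('  after: plate back',P(g,182,303,3,260,50),'ram',P(g,182,354,3,260,50),'plate front/vib back',P(g,182,286,3,260,50))
print('rest end after z.04',plane(g,(260+182/3,50+405/3),.04))
print('pad top',plane(g,(260+185/3,50+224/3),.064),'anvil near',plane(g,(260+185/3,50+211/3),.07),'vib plate',plane(g,(260+180/3,50+260/3),.06))
cv2.imwrite('pics/cmp.png',np.hstack([cv2.resize(f6['frame'][130:220,300:380],None,fx=5,fy=5,interpolation=2),cv2.resize(g['frame'][120:210,280:360],None,fx=5,fy=5,interpolation=2)]))
E
```

```text
0.05 before: nosetop back 0.1391 ram 0.1189 w5 plate back 0.1405 ram w5 0.1179
  after: plate back 0.1748 ram 0.1574 plate front/vib back 0.1805
0.056 before: nosetop back 0.1403 ram 0.1205 w5 plate back 0.1399 ram w5 0.1178
  after: plate back 0.1757 ram 0.1586 plate front/vib back 0.1813
0.06 before: nosetop back 0.1412 ram 0.1216 w5 plate back 0.1396 ram w5 0.1177
  after: plate back 0.1763 ram 0.1594 plate front/vib back 0.1819
rest end after z.04 [0.55952054 0.13679339 0.04      ]
pad top [0.56181521 0.20181176 0.064     ] anvil near [0.56185839 0.20615006 0.07      ] vib plate [0.55997891 0.19022499 0.06      ]
```

View pics/cmp.png

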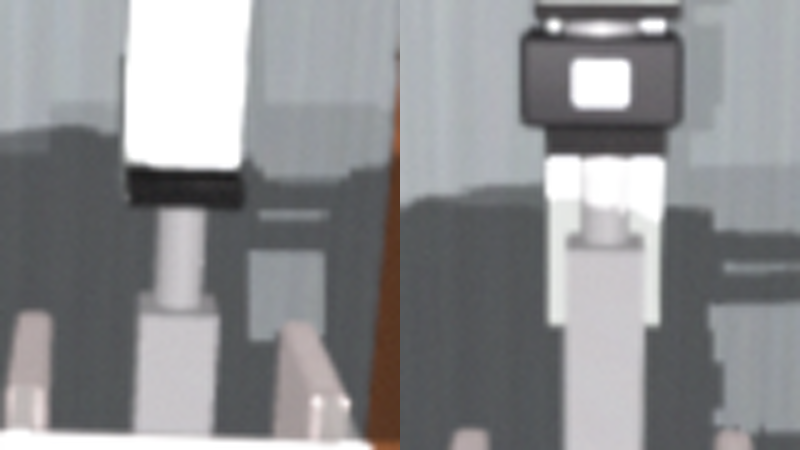

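```bash
python3 -m jog '[{"offset":[-0.001,-0.04,0],"turn":[0,0,0]},{"offset":[-0.002,-0.08,0],"turn":[0,0,0]},{"offset":[-0.003,-0.12,0],"turn":[0,0,0]},{"offset":[-0.004,-0.16,0],"turn":[0,0,0]},{"offset":[-0.004,-0.19,0],"turn":[0,0,0]}]'
python3 -m jog '[{"offset":[0,0,-0.02],"turn":[0,0,0]},{"offset":[0,0,-0.05],"turn":[0,0,0]},{"offset":[0,0,-0.08],"turn":[0,0,0]},{"offset":[0,0.01,-0.08],"turn":[0,0,0]},{"offset":[0,0.02,-0.08],"turn":[0,0,0]}]'
python3 -m jog '[{"offset":[0,0,0],"turn":[0,0,0]},{"offset":[0,0,0],"turn":[0,0,0]},{"offset":[0,0,0],"turn":[0,0,0]}]'
```

```text
t: 20.92
eef_pos: [0.5536, -0.0584, 0.4041]
orientation: [0.0, 0.719, 0.695, -0.0]
ft_force: [0.3, -1.5, 0.1]
gripper_width: 0.0003
t: 21.33
eef_pos: [0.5543, -0.0346, 0.3232]
orientation: [-0.001, 0.718, 0.696, -0.001]
ft_force: [0.6, -0.5, 0.7]
gripper_width: 0.0004
t: 21.58
eef_pos: [0.5552, -0.0335, 0.3253]
orientation: [0.001, 0.717, 0.697, 0.001]
ft_force: [0.0, 0.5, 0.0]
gripper_width: 0.0004
```

```bash
python3 -m jog '[{"offset":[0,0.012,0],"turn":[0,0,0]},{"offset":[0.001,0.024,0],"turn":[0,0,0]},{"offset":[0.001,0.034,0],"turn":[0,0,0]},{"offset":[0.001,0.0385,0],"turn":[0,0,0]},{"offset":[0.001,0.04,0],"turn":[0,0,0]}]'; python3 -m jog '[{"offset":[0,0,0],"turn":[0,0,0]},{"offset":[0,0,0],"turn":[0,0,0]}]'; python3 m.py 8
```

```text
t: 22.0
eef_pos: [0.5563, 0.0057, 0.3249]
orientation: [0.002, 0.718, 0.697, 0.0]
ft_force: [1.2, -9.9, 2.2]
gripper_width: 0.0007
t: 22.17
eef_pos: [0.5563, 0.0049, 0.3249]
orientation: [0.002, 0.718, 0.696, 0.0]
ft_force: [1.2, -9.0, 2.9]
gripper_width: 0.0006
t 22.5667 Fmean [ 1.01 -8.89  2.99] along [-8.1  -9.28 -9.98 -8.89 -8.86 -8.67 -8.76 -8.37] pos [0.5563 0.0047 0.3249]
bar rows 229 259 [0.5562 0.0202 0.152 ]
```

```bash
python3 -m jog '[{"offset":[0,0.0015,0],"turn":[0,0,0]},{"offset":[0,0.0015,0],"turn":[0,0,0]}]'; python3 m.py 5
python3 -m jog '[{"offset":[0,-0.015,0],"turn":[0,0,0]},{"offset":[-0.001,-0.03,0],"turn":[0,0,0]},{"offset":[-0.001,-0.045,0],"turn":[0,0,0]},{"offset":[-0.001,-0.055,0],"turn":[0,0,0]},{"offset":[-0.001,-0.055,0],"turn":[0,0,0]}]'
python3 -m jog '[{"offset":[0,0,0.04],"turn":[0,0,0]},{"offset":[0,0,0.08],"turn":[0,0,0]},{"offset":[0,0.04,0.08],"turn":[0,0,0]},{"offset":[0.002,0.08,0.08],"turn":[0,0,0]},{"offset":[0.004,0.12,0.08],"turn":[0,0,0]}]'
python3 -m jog '[{"offset":[0,0.03,0],"turn":[0,0,0]},{"offset":[0,0.06,0],"turn":[0,0,0]},{"offset":[0,0.06,0],"turn":[0,0,0]},{"offset":[0,0.06,0],"turn":[0,0,0]},{"offset":[0,0.06,0],"turn":[0,0,0]}]'
python3 -c "
from h import *
f=grab('wrist','w18');print(robot.state()['eef_pos']); grab('scene','s18')
cv2.imwrite('pics/w18z.png',cv2.resize(f['frame'][50:250,260:380],None,fx=3,fy=3,interpolation=2))"
```

```text
t: 22.73
eef_pos: [0.5563, 0.0061, 0.3249]
orientation: [0.002, 0.718, 0.696, 0.0]
ft_force: [1.6, -9.2, 2.2]
gripper_width: 0.0
t 22.9833 Fmean [ 1.68 -9.31  1.6 ] along [-9.21 -9.74 -8.66 -9.97 -8.72] pos [0.5563 0.0061 0.3249]
bar rows 229 259 [0.5562 0.0216 0.152 ]
t: 23.4
eef_pos: [0.5548, -0.0489, 0.3244]
orientation: [0.001, 0.718, 0.696, 0.0]
ft_force: [-0.2, -0.1, 0.0]
gripper_width: 0.0004
t: 23.82
eef_pos: [0.5585, 0.0749, 0.405]
orientation: [0.0, 0.718, 0.696, 0.001]
ft_force: [0.4, -0.2, -0.1]
gripper_width: 0.0004
t: 24.23
eef_pos: [0.5585, 0.133, 0.4038]
orientation: [0.0, 0.717, 0.697, -0.0]
ft_force: [0.6, 0.3, 0.0]
gripper_width: 0.0006
[0.55862342 0.1321121  0.40388013]
```

View pics/w18z.png

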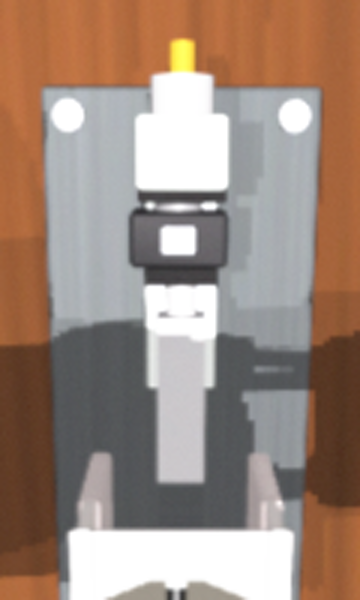

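View pics/s18.png

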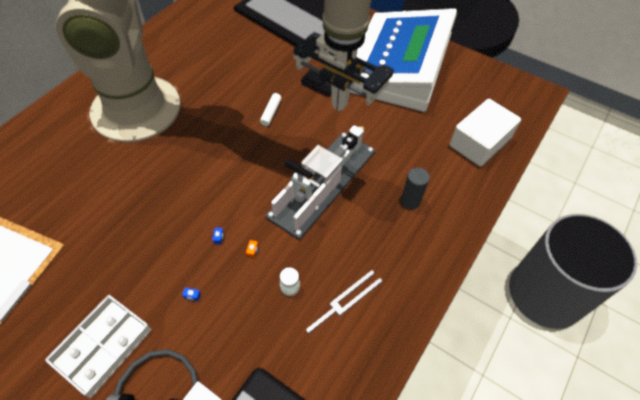

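```bash
python3 - <<'E'
from h import *
g=load('w17');h=load('w18');f6=load('w6')
cv2.imwrite('pics/cmp2.png',np.hstack([cv2.resize(x['frame'][a:a+66,290:350],None,fx=6,fy=6,interpolation=cv2.INTER_CUBIC) for x,a in((g,125),(h,120))]))
E
```

```text
(no output)
```

View pics/cmp2.png

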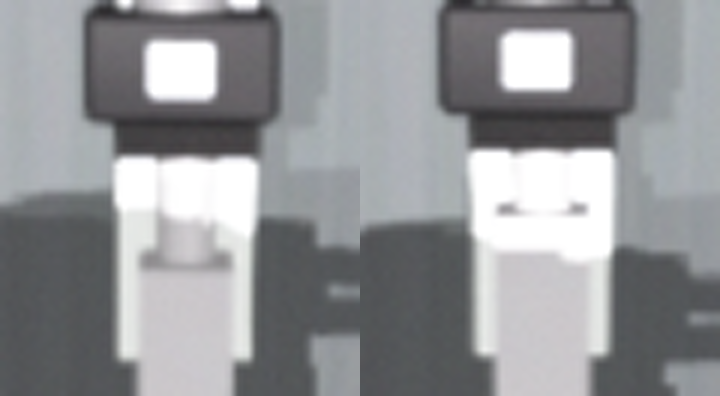

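```bash
python3 -c "
from h import *
print(robot.state()['t'],robot.state()['ft_force']);print(robot.close_job())"
```

```text
24.3333 [-0.21105975  0.05374238 -0.94237235]
the job is handed in; nothing more can be done
None
```

I set the black vibrator upright on the rest with its disc towards the anvil, let go of it, and pumped the lever six times. I handed the job in at 24.3 s with the arm clear and nothing in the gripper.

**Force at the bar:** it read about 5.0 N on the first stroke, 5.9 N on the fourth, 7.8 N on the fifth and 9.3 N on the sixth. The fifth was the first stroke clearly over the 1.2 N rise, so the sixth was the last. Stroke 2 ran onto the lever's stop (peak about 13.5 N), and stroke 3 probably touched it. Their readings (9.5 and 5.7 N) were not used as the baseline.

**Last picture:** the vibrator stands upright and centred, held between the nose and the pad. About 10 mm of nose rod still shows, against about 21 mm at the start. That puts the nose roughly 11 mm into its 20 mm of travel. The jar and tuning fork look unmoved.

**Disagreement:** the force rises, on my own estimate of the lever's ratio, suggest the nose is pushed in further, nearer 17 mm. I trusted the visible rod length, which shows room left either way. The fourth stroke's rise of 0.9 N, give or take about 0.25 N, was also close to the 1.2 N limit.

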